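Sort stripped-down parts into the parts trays

TASK

Sort the five loose parts into the shallow trays: both hex nuts into the blue tray, the bolt into the red tray, and the ball bearing and the copper sleeve into the yellow tray. Set each one down on the tray's floor, clear of the rim and the right way up as it stands now (bolt on its head, sleeve upright, nuts and bearing flat), side by side where two share a tray. Leave the marker pen and the spanner where they lie.

Things in the scene. Friction and masses are not known exactly. Their poses are not given: they have to be found in the camera images.
- tray_blue: shallow open blue plastic parts tray, for nuts; 130 (along its own x) x 100 (own y) x 8 mm high, fixed to the bench. Origin: centre of its underside, on the bench top. Inside: 122 x 92 mm, the floor 4 mm above the bench, the 4 mm thick rim 4 mm above that floor.
- tray_yellow: shallow open yellow plastic parts tray, for bearings and sleeves; 130 (along its own x) x 100 (own y) x 8 mm high, fixed to the bench. Origin: centre of its underside, on the bench top. Inside: 122 x 92 mm, the floor 4 mm above the bench, the 4 mm thick rim 4 mm above that floor.
- tray_red: shallow open red plastic parts tray, for bolts; 130 (along its own x) x 100 (own y) x 8 mm high, fixed to the bench. Origin: centre of its underside, on the bench top. Inside: 122 x 92 mm, the floor 4 mm above the bench, the 4 mm thick rim 4 mm above that floor.
- nut_large_mid (a point): large steel hex nut lying flat, 30 mm across flats, 34 mm across corners, 16 mm high. The flats to grip face along its own x (and every 60 degrees round). This point: its centre, half-way up; own z points up. Neighbouring parts lie in two staggered rows across the robot's view, at least 50 mm apart centre to centre.
- nut_small_mid (a point): small steel hex nut lying flat, 19 mm across flats, 21 mm across corners, 10 mm high. The flats to grip face along its own x (and every 60 degrees round). This point: its centre, half-way up; own z points up. Neighbouring parts lie in two staggered rows across the robot's view, at least 50 mm apart centre to centre.
- bolt_mid (a point): steel bolt standing upside down on its hexagonal head, 58 mm high; head 19 x 21 mm and 8 mm high at the bottom, above it a bare round shank 12 mm in diameter. This point: its centre, half-way up; own z points up. Neighbouring parts lie in two staggered rows across the robot's view, at least 50 mm apart centre to centre.
- bearing_mid (a point): round steel ball bearing with a dark seal, lying flat, 52 mm in diameter, 15 mm high, to grip by its outer ring. This point: its centre, half-way up; own z points up. Neighbouring parts lie in two staggered rows across the robot's view, at least 50 mm apart centre to centre.
- sleeve_mid (a point): copper-coloured sleeve (short tube) standing upright with its collar on top, 26 mm in diameter at the bottom, 28 mm at the collar, 45 mm high. This point: its centre, half-way up; own z points up. Neighbouring parts lie in two staggered rows across the robot's view, at least 50 mm apart centre to centre.
- pen_mid (a point): marker pen with a blue cap, 130 mm long, 14 mm wide, 19 mm high with its clip, lying between the trays; to be left where it lies. This point: its middle, 9 mm above the bench.
- spanner_mid (a point): small steel spanner, 150 x 24 x 7 mm, lying between the trays; to be left where it lies. This point: its middle, 3 mm above the bench. (Fixed surroundings: right of the work a finned cooler core, 115 mm high, left side at y = +0.06 m; beyond it a tall cream lamp near x = 0.64, y = -0.37 m: draw back before swinging past it.)
Mind the look-alikes: they are no part of the job. There is more than one size of the part that bears bearing_mid; the job needs the middle-sized.

How it is judged:
By the outcome, as a careful person would: the job done as asked, in the order asked, and still so for the second after the job is handed in, with the robot touching nothing.
It also fails if it takes over 128 s, if anything falls off the work surface, if the arm or the gripper's body presses on something with over 40 N, if the wrist force passes 120 N, or if a joint passes its speed limit or range.

ROBOT

A 6-joint arm with a two-finger parallel gripper is mounted at the origin on a cart in front of the work surface, level with it; the furniture and walls round the work are solid. World frame = base frame: x ahead of the robot, y to its left, z up, the work surface at z = 0. Lengths are in mm, angles in rad, forces in N, time in s.
With the tool pointing down it reaches from about 350 to 925 mm from the base axis. Payload 6.4 kg.
Tool frame: the origin (TCP) lies between the finger pads; the fingertips stand 22 mm ahead of it and the grasp point (between the pads) lies 3 mm ahead of it; z points along the fingers, y is the line along which they close (so a half turn about z gives the same grasp; the last joint's range is limited). The gripper opens to 85 mm and grips with 20 to 120 N. Pads are 22 mm wide; open, the fingers measure 114 mm over their backs; the gripper's body (76 mm by 85 mm) begins 54 mm behind the grasp point. The pads swing forward as they close: fully open they stand 13 mm farther back than shut.
Start: joints at [-1.517, 0.245, 1.558, -0, 1.339, -0.174], TCP at [146.797, -633.218, 216.89] pointing down, gripper open.
Joint ranges: [-3.13, 3.13], [-1.02, 2.26], [0.13, 2.54], [-0.95, 4.09], [0.21, 2.88], [-2.74, 2.74]. Speed limits (rad/s): [2.57, 2.57, 3.14, 3.14, 3.14, 3.14].

INTERFACE

Orientations are given as a unit quaternion [x, y, z, w].
In Python, from rig import robot gives the robot as it stands. The module is installed in compiled form; this text tells all that it offers. Calls block until the motion is done:
- robot.move_ptp(position, orientation): joint-space move of the TCP to a pose.
- robot.movel(position, ori=None, rate=150): straight line of the TCP; ori=None keeps the orientation; rate is the mean speed in mm/s.
- robot.goto_joints(angles): joint-space move.
- robot.release() and robot.grasp(strength=None): open the fingers fully, or close them until they stop; strength is the grip in N (None keeps the last).
- robot.dwell(seconds).
- robot.ik(position, orientation): joint angles nearest the present ones, or None.
- robot.snapshot(name): name is "scene" or "top" or "wrist"; returns a dict with "frame" (480x640x3 uint8, blue, green, red), "fx", "fy", "cx", "cy" (pixels), "rvec" (rotation vector, rad) and "tvec" (3), from world to camera coordinates, as OpenCV has them. Camera axes: x right, y down, z forward; pixel columns grow to the right and rows downward; lengths in mm; the calibration is good to about 2 mm. A picture is of the moment at which its call begins. There is no depth.
A pose or a line that the arm cannot do raises robot.MotionError and nothing moves.
- robot.finish_job(): hands the job in; it is judged then, once.
Readings, each from a call of its own:
- robot.read_time_s(): time.
- robot.read_q(): joint angles.
- robot.read_joint_velocities(): joint speeds.
- robot.read_effort(): joint torques, N m.
- robot.read_position(): TCP position.
- robot.read_ee_rot(): TCP orientation.
- robot.read_ft_force(): force on the tool from outside, world axes, zero at the start.
- robot.read_torque(): the same for the moment, N m.
- robot.read_finger_gap(): opening from 0.0 (shut) to 1.0 (fully open).
- robot.read_grasp_force(): force on a finger pad.
Only numpy, scipy, OpenCV 4.12 (cv2) and the standard library are available. Lean on these libraries where they do the work, as an engineer would, in place of code of your own. Each camera call takes 0.05 s, during which the arm holds its last target. There are 200 camera calls.

## Working session

There is one attempt and no reset: what is moved stays moved. The work goes in short steps, each a Python script; the robot and the scene stay as the last script left them, time stands still between calls to the robot, and variables do not carry over. Pictures are saved under pics/ and viewed, at most 14 in all, crops included, and the job is handed in when it is done.

```bash
mkdir -p pics
python3 - <<'E'
from rig import robot
import cv2
for n in ["top","scene","wrist"]:
    s=robot.snapshot(n); cv2.imwrite(f"pics/{n}0.png",s["frame"]); 
    R=cv2.Rodrigues(s["rvec"])[0]; print(n,s["fx"],s["cx"],s["cy"],"cam at",(-R.T@s["tvec"].ravel()).round(), R.round(2).tolist())
print(robot.read_ee_rot(), robot.read_time_s())
E
```

```text
top 610.1501710847327 323.40579366136075 238.5245090210974 cam at [ 233.  323. 1149.] [[-0.01, -1.0, 0.0], [-0.98, 0.01, -0.22], [0.22, -0.0, -0.98]]
scene 623.8933811970336 312.8969323943469 234.79399608193887 cam at [-129.  659.  674.] [[-0.51, -0.86, -0.02], [-0.58, 0.36, -0.73], [0.64, -0.36, -0.68]]
wrist 383.52786354168165 311.83896157382094 243.50168064485308 cam at [ 221. -617.  372.] [[0.23, -0.97, -0.0], [-0.93, -0.22, 0.3], [-0.3, -0.07, -0.95]]
[ 9.93520179e-01  1.13653276e-01  4.01587506e-05 -7.65049664e-04] 0.15
```

View pics/top0.png

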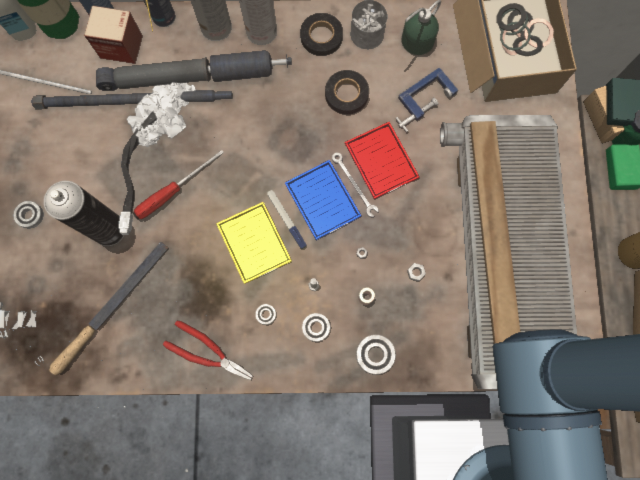

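View pics/scene0.png

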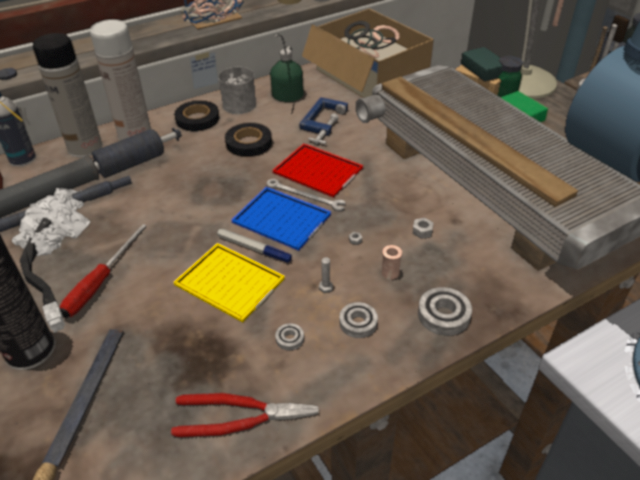

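The top view shows the yellow tray at (254,242), blue (323,200) and red (382,160). The bearings are at (265,314), (316,327, the middle-sized one) and (376,354). The sleeve is at (367,296), the bolt at (314,285), the small nut at (362,253) and the large nut at (416,271). Next I'll measure them.

```bash
cat > h.py <<'E'
import numpy as np, cv2
from rig import robot
def cast(s,uv,z):
    R=cv2.Rodrigues(s["rvec"])[0]; c=-R.T@np.ravel(s["tvec"])
    uv=np.atleast_2d(uv).astype(float)
    d=np.c_[(uv[:,0]-s["cx"])/s["fx"],(uv[:,1]-s["cy"])/s["fy"],np.ones(len(uv))]@R
    return (c+d*((z-c[2])/d[:,2])[:,None])[:,:2]
def blobs(mask,amin):
    cs,_=cv2.findContours(mask.astype(np.uint8),cv2.RETR_EXTERNAL,cv2.CHAIN_APPROX_NONE)
    return [c[:,0] for c in cs if cv2.contourArea(c)>amin]
def project(s,P):
    return cv2.projectPoints(np.float64(P).reshape(-1,1,3),np.float64(s["rvec"]),np.float64(s["tvec"]),np.array([[s["fx"],0,s["cx"]],[0,s["fy"],s["cy"]],[0,0,1]]),None)[0][:,0]
E
python3 - <<'E'
from h import *
for n in ["top","scene"]:
    s=robot.snapshot(n); f=s["frame"]; hsv=cv2.cvtColor(f,cv2.COLOR_BGR2HSV); H,S,V=cv2.split(hsv)
    for name,h0,h1 in [("y",25,35),("b",100,125),("r",0,5)]:
        m=(S>180)&(V>110)&(((H>=h0)&(H<=h1))|((name=="r")&(H>175)))
        b=max(blobs(m,500),key=lambda c:cv2.contourArea(c))
        w=cast(s,b,8); r=cv2.minAreaRect(w.astype(np.float32)); print(n,name,np.round(r[0],1),np.round(r[1],1),round(r[2],1))
s=robot.snapshot("top");f=s["frame"]
hsv=cv2.cvtColor(f,cv2.COLOR_BGR2HSV);H,S,V=cv2.split(hsv)
m=((S<45)&(V>120))
m=cv2.morphologyEx(m.astype(np.uint8),cv2.MORPH_CLOSE,np.ones((3,3)))
for n,u,z in [("bear",(316,327),15),("bear_s",(265,314),12),("bear_l",(376,354),20),("sleeve",(367,296),45),("bolt",(314,285),58),("nutS",(362,253),10),("nutL",(416,271),16)]:
    b=[c for c in blobs(m,8) if np.linalg.norm(c.mean(0)-u)<15]
    print(n,cast(s,u,z).round(1))
    for c in b:
        w=cast(s,c,z);r=cv2.minAreaRect(w.astype(np.float32));print("   ",cv2.contourArea(c),np.round(r[0],1),np.round(r[1],1),round(r[2],1))
crop=f[225:375,240:440]; cv2.imwrite("pics/c1.png",cv2.resize(crop,None,fx=4,fy=4,interpolation=cv2.INTER_CUBIC))
E
```

```text
Traceback (most recent call last):
ValueError: max() iterable argument is empty
```

```bash
cat > m.py <<'E'
from h import *
for n in ["top","scene"]:
    s=robot.snapshot(n); f=s["frame"]; hsv=cv2.cvtColor(f,cv2.COLOR_BGR2HSV); H,S,V=cv2.split(hsv)
    if n=="top": print(hsv[242,254],hsv[200,323],hsv[160,382])
    for name,h0,h1 in [("y",23,37),("b",100,125),("r",0,5)]:
        m=(S>140)&(V>90)&(((H>=h0)&(H<=h1))|((name=="r")&(H>175)))
        m=cv2.morphologyEx(m.astype(np.uint8),cv2.MORPH_CLOSE,np.ones((5,5)))
        bs=blobs(m,200)
        if not bs: print(n,name,"none"); continue
        b=max(bs,key=lambda c:cv2.contourArea(c))
        w=cast(s,b,8); r=cv2.minAreaRect(w.astype(np.float32)); print(n,name,np.round(r[0],1),np.round(r[1],1),round(r[2],1))
s=robot.snapshot("top");f=s["frame"]
hsv=cv2.cvtColor(f,cv2.COLOR_BGR2HSV);H,S,V=cv2.split(hsv)
m=((S<45)&(V>120))
m=cv2.morphologyEx(m.astype(np.uint8),cv2.MORPH_CLOSE,np.ones((3,3)))
for n,u,z in [("bear",(316,327),15),("bear_s",(265,314),12),("bear_l",(376,354),20),("sleeve",(367,296),45),("bolt",(314,285),58),("nutS",(362,253),10),("nutL",(416,271),16)]:
    b=[c for c in blobs(m,8) if np.linalg.norm(c.mean(0)-u)<15]
    print(n,cast(s,u,z).round(1))
    for c in b:
        w=cast(s,c,z);r=cv2.minAreaRect(w.astype(np.float32));print("   ",cv2.contourArea(c),np.round(r[0],1),np.round(r[1],1),round(r[2],1))
crop=f[225:375,240:440]; cv2.imwrite("pics/c1.png",cv2.resize(crop,None,fx=4,fy=4,interpolation=cv2.INTER_CUBIC))
E
python3 m.py
```

```text
[ 30 138 242] [110 164 227] [  1 183 226]
top y [480.7 452.4] [129.6  99.4] 25.5
top b [565.4 319.5] [129.1  98.8] 27.8
top r [645.2 202.5] [130.3 100.3] 25.5
scene y [478.9 454.9] [134.8 104.2] 25.3
scene b [561.9 322.1] [131.8 103.7] 27.4
scene r [642.8 205.4] [133.8 106.6] 25.5
bear [[317.7 333.6]]
    613.5 [318.2 334.1] [50.8 51.9] 44.5
bear_s [[342.8 428.2]]
    320.5 [342.8 428.2] [37.2 37.2] 0.4
bear_l [[267.5 224.8]]
    1251.5 [267.8 226.6] [72.9 71.6] 88.8
sleeve [[370.4 240.4]]
bolt [[389.6 336.3]]
    56.5 [391.4 338.1] [16.2 21.1] 63.1
nutS [[456.9 245.2]]
    79.5 [458.4 246.6] [20.3 19.2] 43.6
nutL [[420.3 144.9]]
    207.5 [419.9 144.5] [30.3 32.7] 43.7
```

View pics/c1.png

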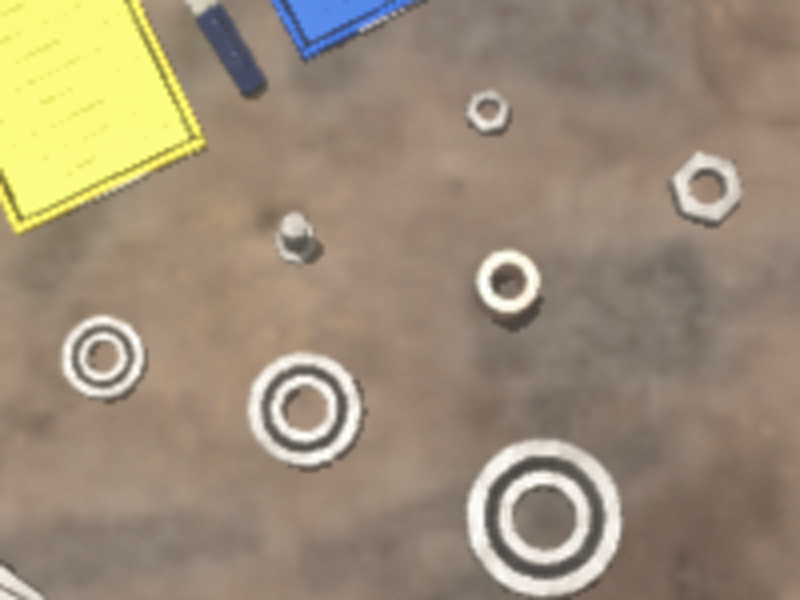

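The trays come out at 130x100 as specified, in both views. The middle bearing at (318,334) measures 51–52 mm, the nuts 19–20 and 30–33 mm, and the parts are clear of each other. Now I'll draw back, swing over and look with the wrist camera, with the gripper open and shut to find the fingertip height.

```bash
cat >> h.py <<'E'
from scipy.spatial.transform import Rotation as Ro
def ori(a,pos):
    "tool down, closing along world angle a (deg, mod 180), tool x nearest outward"
    az=np.degrees(np.arctan2(pos[1],pos[0])); x=a+90
    x=az+(x-az+90)%180-90
    x=np.radians(x); X=np.array([np.cos(x),np.sin(x),0]); Z=np.array([0,0,-1.]); 
    return Ro.from_matrix(np.c_[X,np.cross(Z,X),Z]).as_quat()
E
cat > w.py <<'E'
from h import *
robot.movel([95,-409,320])
q=np.array(robot.read_q()); print(q.round(2))
q2=q.copy(); q2[0]+=np.radians(77+32); robot.goto_joints(q2.tolist())
p=[370,230,260]; robot.move_ptp(p,ori(-58,p).tolist()); print(np.round(robot.read_q(),2),np.round(robot.read_position(),1),robot.read_time_s())
s=robot.snapshot("wrist"); cv2.imwrite("pics/w1.png",s["frame"])
np.save("w1.npy",s,allow_pickle=True)
robot.grasp(20); print(robot.read_finger_gap(),robot.read_ft_force())
s=robot.snapshot("wrist"); cv2.imwrite("pics/w2.png",s["frame"])
robot.release()
print(robot.read_time_s())
E
python3 w.py; python3 -c "
import cv2;cv2.imwrite('pics/w2c.png',cv2.imread('pics/w2.png'))"
```

```text
[-1.61 -0.4   1.98  0.    1.56 -0.27]
[ 0.29 -0.32  2.03 -0.    1.43  1.31] [370.2 229.8 260.2] 6.025
0.00208881066172875 [0.28577484 0.42954725 0.29880753]
7.675
```

View pics/w1.png

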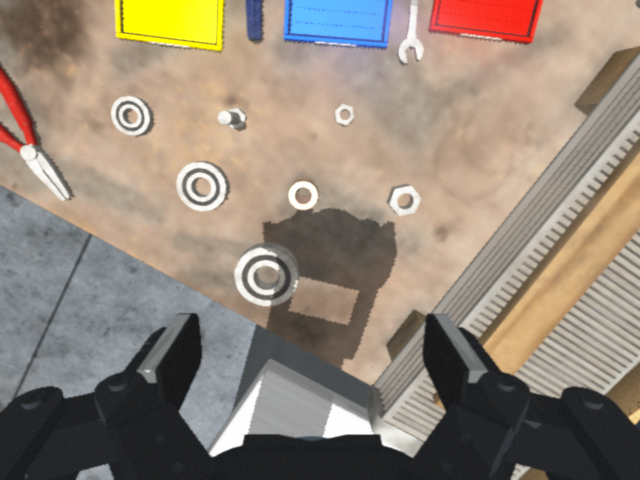

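View pics/w2.png

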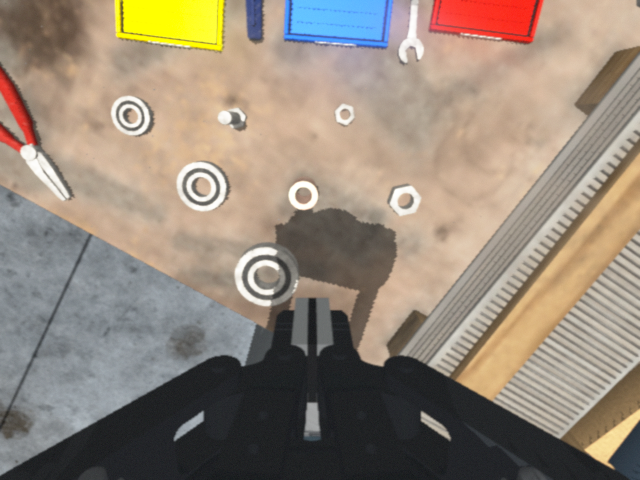

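The wrist view shows the middle bearing at (202,187), the sleeve at (303,194), the bolt at (232,118), the small nut at (344,115) and the large nut at (405,200). The fingertips are at about row 298 when shut and 315 when open. Next I'll refine the positions, the nut angles and the tip depth.

```bash
cat > m2.py <<'E'
from h import *
s=np.load("w1.npy",allow_pickle=True).item(); f=s["frame"]
T=Ro.from_quat(robot.read_ee_rot()).as_matrix(); p=np.array(robot.read_position())
R=cv2.Rodrigues(s["rvec"])[0]; c=-R.T@np.ravel(s["tvec"])
ct=T.T@(c-p); print("cam in tool",ct.round(1))
for u in [(312,298),(190,315),(432,315)]:
    d=T.T@R.T@np.array([(u[0]-s["cx"])/s["fx"],(u[1]-s["cy"])/s["fy"],1]); print("tip at x=11:",(ct+d*(11-ct[0])/d[0]).round(1))
hsv=cv2.cvtColor(f,cv2.COLOR_BGR2HSV);H,S,V=cv2.split(hsv)
t=robot.snapshot("top")
for n,u,z,g in [("bear",(202,187),15,None),("sleeve",(303,194),45,None),("boltTop",(224,118),58,None),("nutS",(344,115),10,1),("nutL",(405,200),16,1)]:
    m=((S<60)&(V>150)).astype(np.uint8)
    b=[x for x in blobs(m,15) if np.linalg.norm(x.mean(0)-u)<14]
    print(n,cast(s,u,z).round(1), hsv[u[1],u[0]])
    for x in b:
        w=cast(s,x,z); r=cv2.minAreaRect(w.astype(np.float32)); e=cv2.minEnclosingCircle(w.astype(np.float32))
        print("   ",np.round(r[0],1),np.round(r[1],1),"circ",np.round(e[0],1),round(e[1],1))
        if g:
            h=cv2.convexHull(w.astype(np.float32))[:,0]; ctr=h.mean(0)
            A=np.radians(np.arange(0,60,.5)); # support-width by direction: flats = min width
            wd=[sum(np.ptp(h@[np.cos(a+k*np.pi/3),np.sin(a+k*np.pi/3)]) for k in range(3))/3 for a in A]
            print("   flat dir",np.degrees(A[int(np.argmin(wd))]),min(wd),max(wd))
cv2.imwrite("pics/c2.png",cv2.resize(f[80:230,160:440],None,fx=2.85,fy=2.85,interpolation=cv2.INTER_CUBIC))
E
python3 m2.py
```

```text
cam in tool [  75.6    0.5 -156.5]
tip at x=11: [ 11.    0.6 -22.3]
tip at x=11: [ 11.  -42.2 -35.9]
tip at x=11: [ 11.   42.6 -35.9]
bear [[318.  332.7]] [ 15  66 209]
    [317.5 334.5] [52.5 52.4] circ [318.  334.1] 27.4
sleeve [[372.8 241.2]] [ 15  49 160]
boltTop [[395.7 337.4]] [ 23   9 246]
    [399.9 332.6] [19.1 23.1] circ [400.  332.2] 13.0
nutS [[457.  245.5]] [ 14  60 195]
nutL [[419.7 144.2]] [ 14  70 194]
```

View pics/c2.png

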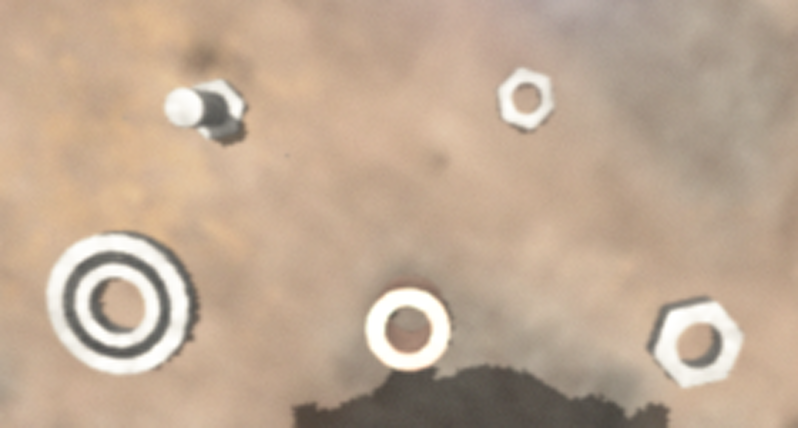

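The bearing is confirmed at 52 mm diameter. The tip depth from the wrist ray is ambiguous, so I'll check it from the scene camera with the gripper lower.

Run:
```python
from h import *
p=[440,200,110]; robot.move_ptp(p,ori(-45,p).tolist())
s=robot.snapshot("scene"); f=s["frame"]; P=np.array(robot.read_position())
y=np.array([np.cos(np.radians(-45)),np.sin(np.radians(-45)),0])
up=cv2.resize(f[100:300,280:540],None,fx=3,fy=3,interpolation=cv2.INTER_CUBIC)
for dz in (0,22):
  for k in (-42.5,0,42.5):
    uv=project(s,P+y*k-[0,0,dz])[0]; print(dz,k,uv.round(1)); 
    cv2.circle(up,tuple(int(v) for v in (uv-[280,100])*3),3,(0,0,255) if dz else (0,255,0),-1)
w=cv2.imread("pics/w1.png"); cv2.imwrite("pics/c3.png",up)
```

```text
0 -42.5 [385.3 198.3]
0 0 [390.1 180.3]
0 42.5 [394.6 163.4]
22 -42.5 [384.3 210.1]
22 0 [389.1 192. ]
22 42.5 [393.6 175.1]
```

View pics/c3.png

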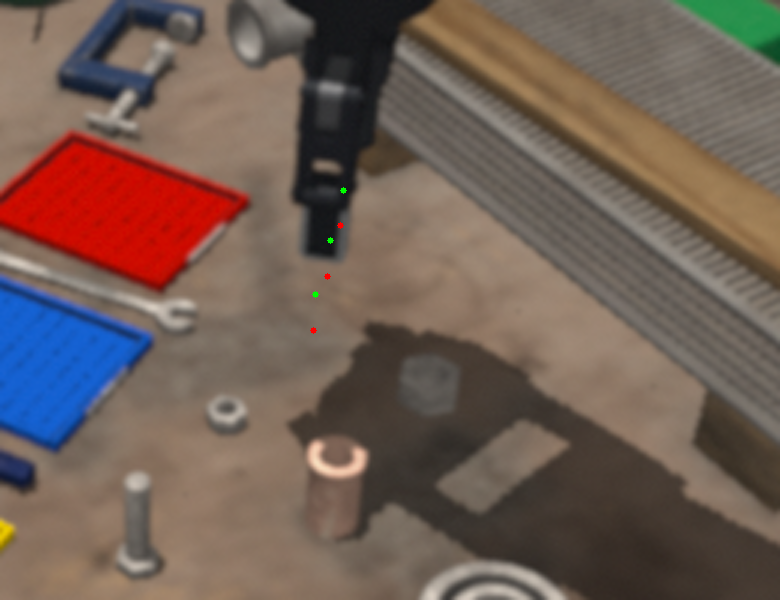

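The scene and wrist views agree that the tips sit about 40 mm higher than the stated tool frame implies: the near tip is at crop (323,257), where about (313,320) was expected. I'll check this with the gripper shut over a bare patch, descending carefully and watching the force.

Run:
```python
from h import *
robot.grasp(20)
p=[505,180,110]; o=ori(-90,p).tolist(); robot.move_ptp(p,o)
def shot(n):
    s=robot.snapshot("scene"); P=np.array(robot.read_position()); f=s["frame"]; uv=project(s,[P,P-[0,0,22],P+[0,0,22],[P[0],P[1],0]])
    print(P.round(1),uv.round(0).tolist(),robot.read_ft_force()); return f,uv
f1,u1=shot(1)
robot.movel([505,180,60],rate=100); print(robot.read_ft_force())
robot.movel([505,180,32],rate=60)
f2,u2=shot(2)
out=[]
for f,u in((f1,u1),(f2,u2)):
    c=f[80:260,290:420].copy(); c=cv2.resize(c,None,fx=3,fy=3,interpolation=cv2.INTER_CUBIC)
    for q,col in zip(u,[(0,255,0),(0,0,255),(255,255,0),(255,0,255)]): cv2.circle(c,tuple(int(v) for v in (q-[290,80])*3),3,col,-1)
    out.append(c)
cv2.imwrite("pics/c4.png",np.hstack(out)); print(robot.read_time_s())
```

```text
[504.4 180.1 109.7] [[377.0, 156.0], [376.0, 167.0], [377.0, 144.0], [373.0, 210.0]] [0.25408443 0.15444905 1.02810305]
[-0.35079206 -0.01332499 -0.43367146]
[505.2 180.   32.1] [[374.0, 194.0], [373.0, 205.0], [375.0, 184.0], [373.0, 210.0]] [ 0.07574563  0.89847921 -0.16793141]
11.3417
```

View pics/c4.png

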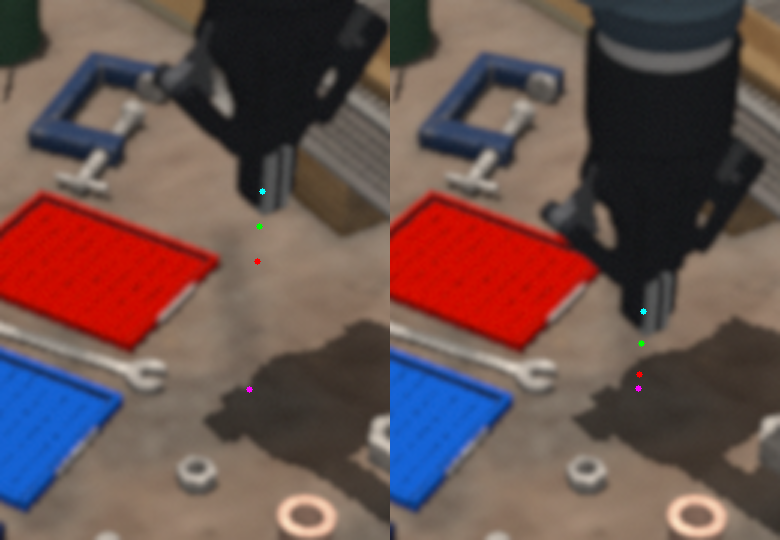

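In both poses the shut tip shows about 10 mm above the reported TCP, not 22 mm below it. I'll find the true height by a gentle touch on the bare bench.

Run:
```python
from h import *
F0=np.array(robot.read_ft_force())
z=32; log=[]
while z>-16:
    z-= 4 if z>2 else 1
    robot.movel([505,180,z],rate=40 if z>2 else 15)
    fz=(np.array(robot.read_ft_force())-F0)[2]; log.append((z,round(robot.read_position()[2],2),round(fz,1)))
    if abs(fz)>4: break
print(log); robot.movel([505,180,60]); print(robot.read_position(),robot.read_time_s())
```

```text
[(28, np.float64(27.87), np.float64(-0.0)), (24, np.float64(23.66), np.float64(0.1)), (20, np.float64(19.64), np.float64(0.1)), (16, np.float64(15.63), np.float64(0.6)), (12, np.float64(11.65), np.float64(0.8)), (8, np.float64(7.67), np.float64(0.7)), (4, np.float64(3.67), np.float64(-0.4)), (0, np.float64(-0.13), np.float64(0.9)), (-1, np.float64(-1.02), np.float64(0.2)), (-2, np.float64(-2.06), np.float64(0.0)), (-3, np.float64(-3.08), np.float64(-0.8)), (-4, np.float64(-4.11), np.float64(0.9)), (-5, np.float64(-5.08), np.float64(0.5)), (-6, np.float64(-6.1), np.float64(-0.4)), (-7, np.float64(-7.07), np.float64(0.1)), (-8, np.float64(-8.09), np.float64(0.6)), (-9, np.float64(-9.08), np.float64(-0.4)), (-10, np.float64(-10.08), np.float64(0.2)), (-11, np.float64(-11.08), np.float64(1.0)), (-12, np.float64(-12.1), np.float64(0.9)), (-13, np.float64(-13.11), np.float64(0.0)), (-14, np.float64(-14.12), np.float64(0.7)), (-15, np.float64(-14.33), np.float64(5.9))]
[504.40016247 179.88896339  59.29771128] 17.9083
```

The bench touch is at TCP z = −14.3, so the shut tips stand 14.3 mm above the reported TCP, a 36 mm tool offset, which I'll use from here on. Next are the nut angles and the sharper sleeve and bolt centres.

Run:
```python
from h import *
s=np.load("w1.npy",allow_pickle=True).item(); f=s["frame"]
for n,u,z,k in [("nutS",(344,115),10,6),("nutL",(405,200),16,6),("sleeve",(303,194),45,0)]:
    r=24; c=cv2.resize(f[u[1]-r:u[1]+r,u[0]-r:u[0]+r],None,fx=8,fy=8,interpolation=cv2.INTER_CUBIC)
    g=c.min(2) ; t,m=cv2.threshold(g,int(0.5*(np.median(g)+np.percentile(g,99.3))),1,0)
    b=max(blobs(m,300),key=lambda q:cv2.contourArea(q)); w=cast(s,(b+.5)/8-.5+np.array(u)-r,z).astype(np.float32)
    h=cv2.convexHull(w)[:,0]; e=cv2.minEnclosingCircle(w)
    A=np.radians(np.arange(0,60,.5)); wd=[sum(np.ptp(h@[np.cos(a+j*np.pi/3),np.sin(a+j*np.pi/3)]) for j in range(3))/3 for a in A]
    print(n,t,np.round(e[0],1),round(2*e[1],1),"flat",np.degrees(A[int(np.argmin(wd))]),round(min(wd),1),round(max(wd),1))
print(cast(s,(224.2,117.5),58),cast(robot.snapshot("top"),(313.75,280.5),58))
```

```text
nutS 198.0 [457.9 246.1] 20.2 flat 14.999999999999998 18.1 19.8
nutL 203.0 [419.1 144.1] 33.2 flat 44.5 29.6 32.6
sleeve 197.0 [371.5 240.9] 28.7 flat 16.5 27.9 28.2
[[396.21655475 337.4603899 ]] [[397.75351595 336.7161786 ]]
```

```bash
sed -i 's/az=np.degrees(np.arctan2(pos\[1\],pos\[0\]));/az=np.degrees(np.arctan2(pos[1],pos[0]))+75;/' h.py
cat >> h.py <<'E'
TR={"b":((564,320.5),27.6),"y":((480,453.5),25.4),"r":((644.3,203.7),25.5)}
def tray(k,x,y):
    c,a=TR[k]; a=np.radians(a); return np.array(c)+[x*np.cos(a)-y*np.sin(a),x*np.sin(a)+y*np.cos(a)]
UP=95
def pick(xy,a,z,N=50):
    o=ori(a,xy).tolist(); robot.move_ptp([*xy,UP],o); robot.movel([*xy,z+10],rate=200); robot.movel([*xy,z],rate=40)
    f=np.array(robot.read_ft_force()); robot.grasp(N); g=robot.read_finger_gap()*85
    robot.movel([*xy,UP],rate=150); print("gap",round(g,1),round(robot.read_finger_gap()*85,1),"F",robot.read_grasp_force(),f.round(1),"t",robot.read_time_s())
def place(xy,a,z):
    o=ori(a,xy).tolist(); robot.move_ptp([*xy,UP],o); robot.movel([*xy,z+12],rate=200); robot.movel([*xy,z],rate=40)
    f=np.array(robot.read_ft_force()); robot.release(); robot.movel([*xy,UP],rate=200); print("placed",np.round(xy,1),f.round(1),"t",robot.read_time_s())
E
python3 - <<'E'
from h import *
robot.release()
pick((419.5,144.3),-15.5,-13)
d=tray("b",0,-20); print(robot.ik([*d,UP],ori(27.6,d).tolist()))
s=robot.snapshot("wrist"); cv2.imwrite("pics/w3.png",s["frame"])
E
```

```text
gap 28.6 28.6 F 49.32546582946088 [-1.   0.6 -0.5] t 22.4417
[ 3.11353361e-01  3.69344314e-01  1.63985245e+00 -4.44089210e-16
  1.13239589e+00 -1.70357512e-01]
```

View pics/w3.png

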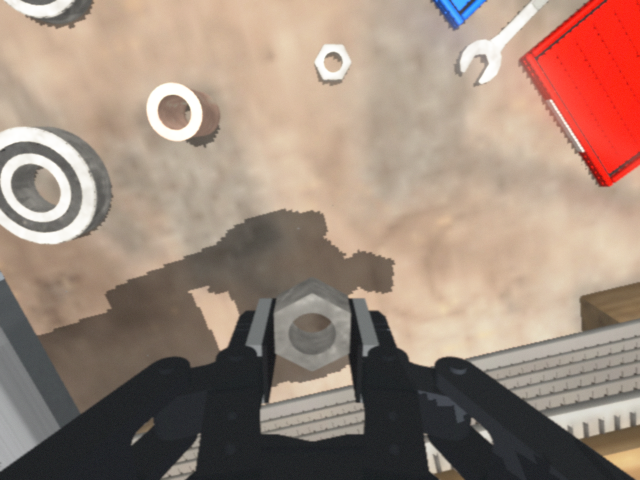

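The large nut is held flat and centred between the pads at (313,325), with a gap of 28.6 mm. I'll place it and fetch the small nut.

Run:
```python
from h import *
place(tray("b",0,-20),27.6,-8.3)
pick((457.7,246),15,-13.3,40)
place(tray("b",0,20),27.6,-8.6)
pick((396.8,337.1),-60,4,40)
s=robot.snapshot("wrist"); cv2.imwrite("pics/w4.png",s["frame"])
```

```text
placed [573.3 302.8] [-0.2  1.1 -0.6] t 25.6917
gap 17.2 17.5 F 39.062947491329396 [-0.2 -0.3 -0.1] t 28.8167
placed [554.7 338.2] [-0.1 -0.5 -0.2] t 31.8083
gap 10.6 10.8 F 38.89693200588226 [-0.3 -0.3  0.5] t 35.65
```

View pics/w4.png

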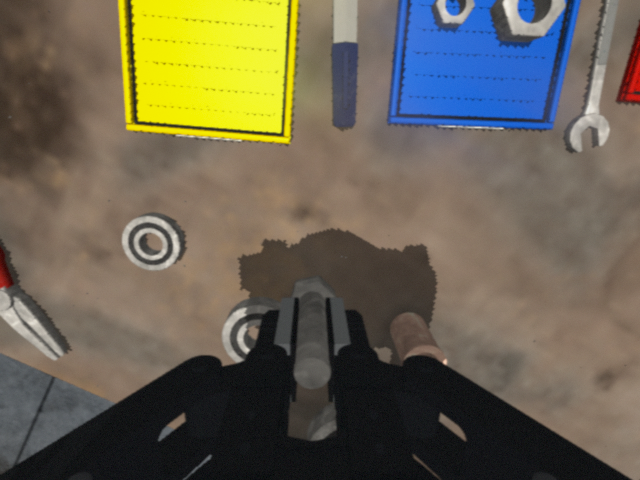

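The bolt is held upright by its shank, and both nuts lie flat in the blue tray. I'll place the bolt and pick the middle bearing, moving the TCP about 4 mm along tool x because the pads sit slightly behind.

Run:
```python
from h import *
place(tray("r",0,0),25.5,8.4)
def sh(xy,a,k=4): 
    X=Ro.from_quat(ori(a,xy)).as_matrix()[:,0]; return np.array(xy)+k*X[:2]
pick(sh((318,334.2),-58),-58,-16,50)
s=robot.snapshot("wrist"); cv2.imwrite("pics/w5.png",s["frame"])
```

```text
placed [644.3 203.7] [-0.1  0.5 -0.1] t 39.5833
gap 49.6 49.6 F 51.954208058195945 [1.5 0.6 0. ] t 43.6167
```

View pics/w5.png

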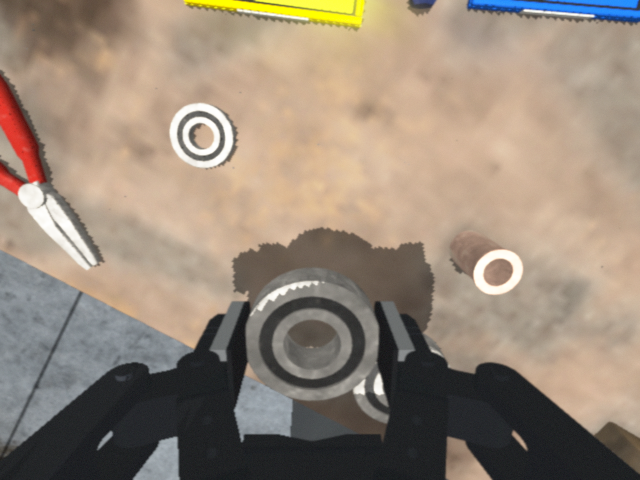

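The middle bearing is held level at (312,338). I'll place it in the yellow tray, then the sleeve, and check the result.

Run:
```python
from h import *
def sh(xy,a,k=4): 
    X=Ro.from_quat(ori(a,xy)).as_matrix()[:,0]; return np.array(xy)+k*X[:2]
place(sh(tray("y",-27,0),115.4),115.4,-11.5)
pick(sh((371.5,240.9),-58),-58,-4,40)
place(sh(tray("y",34,0),115.4),115.4,0.5)
robot.move_ptp([420,230,230],ori(-58,[420,230]).tolist())
s=robot.snapshot("scene"); a=cv2.resize(s["frame"][130:330,160:380],None,fx=3,fy=3,interpolation=cv2.INTER_CUBIC)
cv2.imwrite("pics/s6.png",a); cv2.imwrite("pics/t6.png",cv2.resize(robot.snapshot("top")["frame"][110:300,200:440],None,fx=3,fy=3,interpolation=cv2.INTER_CUBIC))
```

```text
placed [452.  440.2] [-0.3 -0.8 -0.1] t 48.4083
gap 25.7 25.2 F 39.25553796318127 [0.3 0.  0. ] t 53.1333
placed [507.1 466.4] [ 0.2  0.1 -0.4] t 57.7333
```

View pics/s6.png

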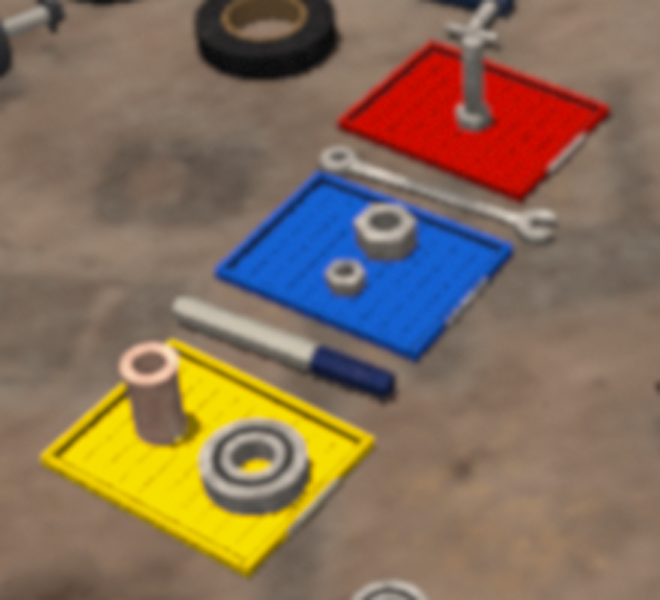

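View pics/t6.png

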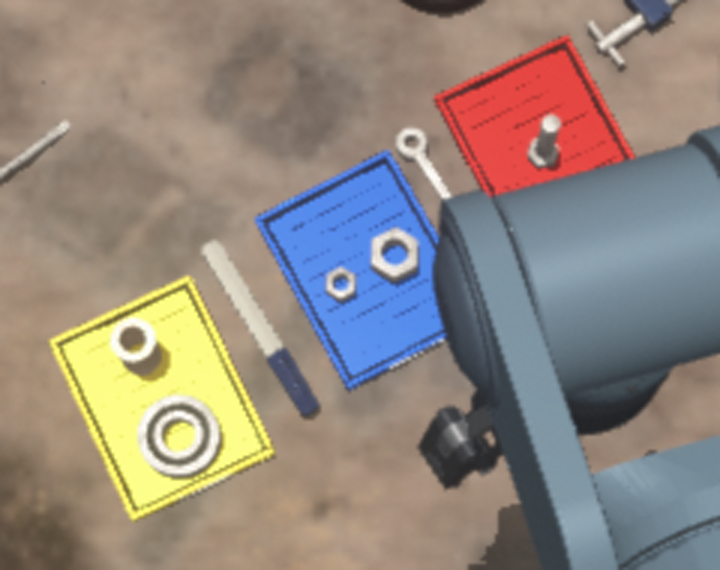

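All five parts stand in their trays: sleeve at (134,343), bearing at (179,436), nuts at (340,283) and (395,254), and bolt upright in red; pen and spanner are untouched. I'll check the bearing's rim clearance with numbers, then hand in.

Run:
```python
from h import *
s=robot.snapshot("top"); ok=True
for n,u,z,k,r in [("bear",(179,436),19,"y",26),("sleeve",(134,343),49,"y",14),("nutL",(396,254),20,"b",17),("nutS",(341,284),14,"b",10.5),("bolt",(551,123),62,"r",10.5)]:
    w=cast(s,np.array(u)/3+[200,110],z)[0]-TR[k][0]; a=np.radians(TR[k][1]); l=np.array([w@[np.cos(a),np.sin(a)],w@[-np.sin(a),np.cos(a)]])
    m=min(61-abs(l[0])-r,46-abs(l[1])-r); ok&=m>4; print(n,l.round(1),"margin",round(m,1))
print(robot.read_time_s())
if ok: print(robot.finish_job())
```

```text
bear [-31.2  -1.4] margin 3.8
sleeve [27.6 -1.1] margin 19.4
nutL [ -3.8 -20. ] margin 9.0
nutS [-3.3 19.8] margin 15.7
bolt [-2.1  0.6] margin 34.9
60.1917
```

The bearing clears the rim by about 4 mm and looks flat in both views, so I'm handing in.

```bash
python3 -c "
from rig import robot
print(robot.finish_job())"
```

```text
the job is handed in; nothing more can be done
None
```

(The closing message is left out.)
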